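Find the high spot of a pulley on the truing stand

TASK

Gently push the feeler on the truing stand fully home towards the belt pulley, then turn the pulley slowly by its red crank knob (no faster than a turn in four seconds) and feel for where its groove drags on the feeler: there are two swellings, one higher than the other. Leave the pulley standing with the crest of the higher swelling, the one that drags harder, right at the feeler, let go, and do not disturb the things lying round the stand.

Things in the scene. Friction and masses are not known exactly. Their poses are not given: they have to be found in the camera images.
- wheel: Aluminium belt pulley lying flat on the green truing stand, 164 mm across its flanges, turning endlessly either way about a vertical axis. Origin on the axis, on the upper flange's top face, 44 mm above the work surface. Its x axis points along the unloaded crank arm to the red knob. With the feeler clear it turns with 1 to 3 N at the knob and stays where it is left.
- groove_mid (a point): Point on the pulley's axis at mid-groove, 33 mm above the work surface. The groove bottom between the flanges (radius 70 mm) has two hidden swellings, each some 30 degrees long, over 120 degrees apart: one 5 mm high, one 2.8 mm. Where they lie relative to the crank differs every time. With the feeler home, it clears the groove except at the swellings, which drag on it.
- knob_mid (a point): Middle of the red crank knob, upright, round, 22 mm in diameter, 40 mm tall, foot 5 mm above the upper flange, 50 mm from the axis; spins on its pin, so a gripper can lead it round without turning. Springy crank: 6 N m/rad. Drag at the knob while turning: 10 to 14 N at the higher crest, 4 to 7 N at the lower; after a stop some is kept, about 5 N or more and 3 N or less.
- tab_face (a point): Centre of the outer face (away from the pulley) of the feeler's upright push tab, 44 mm wide, 12 mm thick, top 87 mm and this point 68 mm above the work surface. Pushed here, it slides level, straight towards the pulley's axis. The tab is cushioned (gives 1 mm per 3 N, springs back); with the slide home its free face is 150 mm from the axis. Fingertips fit behind it.
- feeler_slide (a joint): Travel of the feeler's slide in m towards the pulley: 0 drawn back, 0.030 fully home at its stop. Stiff: about 10 N moves it, and it stays where it is left.
- feeler_head: Red feeler head, 36 x 36 mm, 49 mm high, with the push tab. Origin on the work surface below the tab's outer face; its -y axis points at the pulley's axis. Its sprung steel plunger (8 mm thick, 2.5 N/mm) reaches into the groove 33 mm above the work surface; the groove presses it with about 8 N at the higher crest, 3.6 N at the lower. Bears at most 25 N from the robot.
- spacer_2: Bright flat steel spacer ring, 66 mm across, 10 mm high, lying loose beside the feeler on the robot's side. Not to be moved.
- spanner_13: Steel spanner, 165 mm long, lying loose beside the stand. Not to be moved.
- pencil_red: Red carpenter's pencil, 171 mm long, lying loose beside the stand on the robot's side. Not to be moved.

How it is judged:
By the outcome, as a careful person would: the job done as asked, in the order asked, and still so for the second after the job is handed in, with the robot touching nothing.
It also fails if it takes over 72 s, if anything falls off the work surface, if the arm or the gripper's body presses on something with over 40 N, if the wrist force passes 120 N, or if a joint passes its speed limit or range.

ROBOT

A 6-joint arm with a two-finger parallel gripper is mounted at the origin on a cart in front of the work surface, level with it; the furniture and walls round the work are solid. World frame = base frame: x ahead of the robot, y to its left, z up, the work surface at z = 0. Lengths are in m, angles in rad, forces in N, time in s.
With the tool pointing down it reaches from about 0.275 to 0.975 m from the base axis. Payload 8.4 kg.
Tool frame: the origin (TCP) lies on the centre line of the jaws, within the pads' length; the fingertips stand 19 mm ahead of it and the grasp point (between the pads) is the TCP (env.tip_reach is the z of the fingertips in the tool frame, in m); z points along the fingers, y is the direction in which the jaws open and shut (so a half turn about z gives the same grasp; the last joint's range is limited). The gripper opens to 92 mm and grips with 3 to 60 N. Pads are 20 mm wide; open, the fingers measure 128 mm over their backs; the gripper's body (75 mm by 189 mm) begins 69 mm behind the grasp point.
Start: joints at [-1.278, 0.353, 1.633, -0, 1.155, -0.002], TCP at [0.182, -0.598, 0.234] pointing down, gripper open.
Joint ranges: [-2.63, 2.63], [-0.92, 2.1], [0.06, 2.66], [-1.3, 4.44], [0, 2.69], [-3.02, 3.02]. Speed limits (rad/s): [2.22, 2.22, 2.79, 3.14, 3.14, 3.14].

INTERFACE

Orientations are given as a rotation vector (axis times angle).
In Python, from rig import env, snapshot, masks_of gives the robot as it stands. The module is installed in compiled form; this text tells all that it offers.
- The arm moves only by the tool move_arm, never from a script. Its argument "targets" is text: rows parted by semicolons, each of 7 numbers parted by spaces: the turn, a rotation vector about the world's x, y, z in degrees, then the shift along the world's x, y, z in m, then the finger opening in m, from 0 to 0.0919. In form: wx wy wz tx ty tz hand; .... A call has 1 to 20 rows; each row shifts and turns the commanded pose from where the row before left it; what a row does not reach is not made up. A row lasts 1/8 s, in which the tool goes at most 62.5 mm and 10.7 degrees, less where a joint would pass 70% of its speed; a pose out of reach is approached as far as the arm can. A call is refused whole if a number of a shift passes 0.0625 or a number of a turn 10.7, either way. A call with a gripper value outside its range is refused whole. The fingers move at their own pace and stop on an object; "newtons" is the grip in N (left out, the last holds). Time passes only in rows, so rows that do not move let the fingers close. It gives the time, the measured TCP pose, the force and the opening at its end, in the units of the state.
- env.get_obs(): the state, without advancing time (a new reading comes with each control period).
- snapshot(name): name is "side" or "top"; returns a dict with "color" (480x640x3 uint8, red, green, blue), "fx", "fy", "cx", "cy" (pixels), "extrinsics" (4x4, takes a point from world to camera coordinates). Camera axes: x right, y up, looking along -z (the intrinsics and any distortion apply to the point x, -y, -z); pixel columns grow to the right and rows downward; lengths in m; the calibration is good to about 2 mm. A picture is of the moment at which its call begins. There is no depth.
- env.job_done(): hands the job in, once; it reports no verdict.
Trained networks look in a picture, given as the dict that the camera call returned (one of the last four; its "shot" number tells which), for a name from the list of things; names that differ only in an ending like _2 or _b are one class to them, and where a whole thing is asked for, a point or a joint stands for the part that bears it (a point fixed in the world has none). Each returns a list of dicts, best first, with "p" (0 to 1); they miss things now and then, are a little off and sometimes report something else, mostly with a low value. They report only what shows in the picture. A call takes as long as a camera call.
- masks_of(picture, target): "mask" (480x640 bool, what is visible of it) and "bbox" ([left, top, right, bottom] in pixels, round what is visible of it).
The state is a dict: "clock": time; "q": joint angles; "dq": joint speeds; "joint_efforts": joint torques, N m; "ee_pos": TCP position; "tcp_rot": TCP orientation; "ft_force": force on the tool from outside, world axes, zero at the start; "ft_torque": the same for the moment, N m; "grip_width": finger opening in m.
Only numpy, scipy, OpenCV 4.12 (cv2) and the standard library are available. Lean on these libraries where they do the work, as an engineer would, in place of code of your own. Each camera call takes 0.05 s, during which the arm holds its last target. There are 200 camera calls.

## Working session

There is one attempt and no reset: what is moved stays moved. The work goes in short steps, Python scripts to look and compute and a tool call to move; the robot and the scene stay as the last step left them, time stands still between calls to the robot, and variables do not carry over. Pictures are saved under pics/ and viewed, about 8 in all and at most 12, crops included, and the job is handed in when it is done.

Besides the shell and the picture viewer there is one more tool, called after "Request:" by a JSON object that holds its "name" and its "arguments", one argument or row to a line. move_arm: Moves the arm, as the interface text tells. Its arguments: {"type":"object","properties":{"targets":{"type":"string"},"newtons":{"type":"number"}},"required":["targets"]}

```bash
mkdir -p pics; cat > h.py <<'E'
import numpy as np, cv2
from rig import env, snapshot, masks_of
def ray(s,u,v):
    E=np.array(s["extrinsics"]);R=E[:3,:3];t=E[:3,3]
    d=R.T@np.array([(u-s["cx"])/s["fx"],-(v-s["cy"])/s["fy"],-1]);return -R.T@t,d
def at_z(s,u,v,z):
    o,d=ray(s,u,v);return o+d*(z-o[2])/d[2]
def proj(s,p):
    E=np.array(s["extrinsics"]);c=E[:3,:3]@np.array(p)+E[:3,3]
    return s["cx"]+s["fx"]*c[0]/-c[2], s["cy"]-s["fy"]*c[1]/-c[2]
E
python3 - <<'E'
from h import *
for n in("top","side"):
    s=snapshot(n);cv2.imwrite(f"pics/{n}1.png",s["color"][:,:,::-1]);print(n,np.round(ray(s,320,240)[0],3),[k for k in s])
    for t in("wheel","knob_mid","tab_face","feeler_head","spacer_2","spanner_13","pencil_red"):
        for m in masks_of(s,t)[:2]:
            ys,xs=np.nonzero(m["mask"]);u,v=xs.mean(),ys.mean()
            print(t,round(m["p"],2),m["bbox"],round(u),round(v),np.round(at_z(s,u,v,{"wheel":.044,"knob_mid":.069,"feeler_head":.049,"tab_face":.068}.get(t,0)),3))
o=env.get_obs();print(o["ee_pos"],o["tcp_rot"],o["clock"],o["ft_force"],env.tip_reach)
E
```

```text
top [0.358 0.01  0.91 ] ['color', 'fx', 'fy', 'cx', 'cy', 'extrinsics', 'shot']
wheel 0.91 [279.9, 164.9, 373.5, 258.1] 329 212 [0.531 0.008 0.044]
wheel 0.74 [261.6, 274.0, 299.3, 314.0] 280 293 [0.39  0.091 0.044]
knob_mid 0.63 [353.4, 206.1, 364.1, 218.7] 357 213 [ 0.525 -0.041  0.069]
tab_face 0.57 [224.2, 213.7, 238.8, 246.5] 230 230 [0.496 0.176 0.068]
feeler_head 0.95 [221.7, 216.2, 270.5, 251.9] 244 229 [0.5   0.155 0.049]
feeler_head 0.65 [263.4, 276.4, 298.7, 312.5] 280 294 [0.389 0.09  0.049]
spacer_2 0.96 [262.6, 275.2, 297.9, 312.8] 280 293 [0.391 0.095 0.   ]
spanner_13 0.8 [393.8, 167.0, 421.0, 250.9] 406 212 [ 0.541 -0.135  0.   ]
pencil_red 0.37 [352.9, 206.5, 363.9, 222.7] 358 214 [ 0.538 -0.045  0.   ]
side [ 0.414 -0.698  0.682] ['color', 'fx', 'fy', 'cx', 'cy', 'extrinsics', 'shot']
wheel 0.9 [299.7, 233.1, 395.4, 301.5] 347 267 [ 0.527 -0.01   0.044]
knob_mid 0.53 [337.2, 258.6, 353.1, 280.5] 346 270 [ 0.52  -0.043  0.069]
tab_face 0.77 [306.3, 187.3, 325.8, 218.5] 317 200 [0.495 0.164 0.068]
feeler_head 0.8 [307.8, 185.3, 337.8, 232.3] 319 210 [0.497 0.155 0.049]
feeler_head 0.7 [307.4, 186.0, 325.2, 220.5] 317 200 [0.496 0.191 0.049]
spacer_2 0.94 [251.2, 240.8, 284.5, 267.9] 267 253 [0.388 0.097 0.   ]
spanner_13 0.81 [321.9, 321.1, 418.1, 352.9] 368 337 [ 0.543 -0.132  0.   ]
spanner_13 0.74 [305.8, 190.0, 336.1, 233.8] 319 210 [0.504 0.221 0.   ]
pencil_red 0.58 [262.6, 264.8, 300.0, 328.2] 280 298 [ 0.405 -0.027  0.   ]
[ 0.18160548 -0.59805267  0.23359377] [ 3.10749114e+00  4.61429869e-01 -1.65415095e-06] 0.8 [-0.236857   -0.44958112  0.38815531] 0.019
```

```bash
python3 - <<'E'
import cv2
a=cv2.imread("pics/top1.png")[140:340,200:440];b=cv2.imread("pics/side1.png")[160:380,220:460]
a=cv2.resize(a,None,fx=2.5,fy=2.5,interpolation=2)[:500,:400*2];b=cv2.resize(b,None,fx=2.5,fy=2.5)
cv2.imwrite("pics/a.png",a);cv2.imwrite("pics/b.png",b)
E
```

```text
(no output)
```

View pics/a.png

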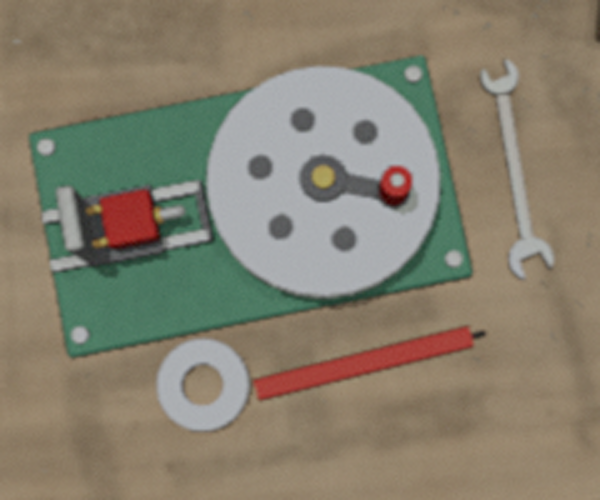

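View pics/b.png

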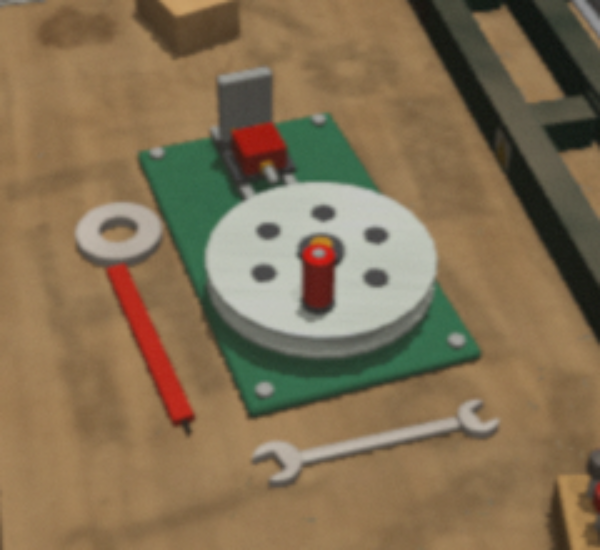

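The top view shows the pulley hub at about (329,211) px, the knob top at (359,213) and the tab top at (227,227). The feeler points right towards the axis. The pencil and ring lie on the near side, and the spanner lies beyond the pulley at -y.

```bash
python3 - <<'E'
from h import *
s=snapshot("top");s2=snapshot("side")
for q in(s,s2):
    m=masks_of(q,"wheel")[0]["mask"].astype(np.uint8)
    c=max(cv2.findContours(m,0,1)[0],key=cv2.contourArea)
    # backproject contour at z=.044; fit circle
    P=np.array([at_z(q,u,v,.044)[:2] for u,v in c[:,0]]);
    A=np.c_[2*P,np.ones(len(P))];x=np.linalg.lstsq(A,(P**2).sum(1),rcond=None)[0];print("wheel",x[:2],np.sqrt(x[2]+x[:2]@x[:2]))
f=lambda x,y:(200+x/2.5,140+y/2.5)
for n,p,z in(("hub",(323,177),.05),("knobtop",(397,181),.089),("tab TL",(57,189),.087),("tab BL",(67,248),.087),("tabTR",(73,187),.087),("tabBR",(83,246),.087),("pencil tip",(484,334),.004),("pencilend",(256,390),.01),
  ("c1",(31,133),.006),("c2",(424,56),.006),("c3",(470,272),.006),("c4",(70,356),.006)):
    print(n,np.round(at_z(s,*f(*p),z),4))
g=lambda x,y:(220+x/2.5,160+y/2.5)
for n,p,z in(("hub",(321,243),.05),("knobtop",(319,254),.089),("tab TL",(218,77),.087),("tab TR",(271,69),.087)):
    print("side",n,np.round(at_z(s2,*g(*p),z),4))
E
```

```text
wheel [0.53226488 0.00811618] 0.08072189781606494
wheel [ 0.52888871 -0.00511898] 0.0857011705868156
hub [0.5326 0.0071 0.05  ]
knobtop [ 0.522  -0.0421  0.089 ]
tab TL [0.5167 0.1845 0.087 ]
tab BL [0.477  0.1767 0.087 ]
tabTR [0.5181 0.1738 0.087 ]
tabBR [0.4783 0.1661 0.087 ]
pencil tip [ 0.4266 -0.1094  0.004 ]
pencilend [0.3859 0.0546 0.01  ]
c1 [0.5743 0.2221 0.006 ]
c2 [ 0.633 -0.068  0.006]
c3 [ 0.4715 -0.0997  0.006 ]
c4 [0.4102 0.1888 0.006 ]
side hub [0.5323 0.0087 0.05  ]
side knobtop [ 0.522  -0.0454  0.089 ]
side tab TL [0.4759 0.1701 0.087 ]
side tab TR [0.5179 0.1752 0.087 ]
```

View pics/top1.png

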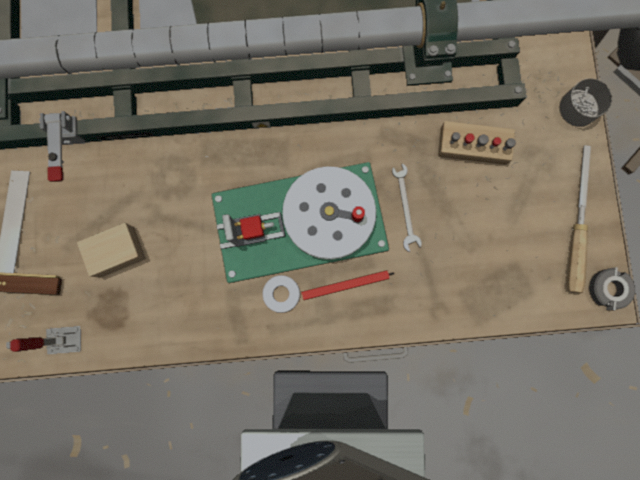

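```bash
python3 - <<'E'
import numpy as np
from scipy.spatial.transform import Rotation as R
from rig import env
o=env.get_obs();r=R.from_rotvec(o["tcp_rot"]).as_matrix();print(r.round(3),np.degrees(np.arctan2(r[1,1],r[0,1])),o["q"],o["clock"])
E
```

```text
[[ 0.957  0.291  0.   ]
 [ 0.291 -0.957  0.   ]
 [ 0.    -0.    -1.   ]] -73.10816456551983 [-1.27835925e+00  3.53001853e-01  1.63342456e+00  4.82335699e-06
  1.15517797e+00 -2.38301715e-03] 1.0
```

```bash
python3 - <<'E'
from h import *
s=snapshot("top");s2=snapshot("side");print(env.get_obs()["clock"])
for z in(.05,.1,.15,.2,.25,.3): print(z,at_z(s,320,62,z).round(3),at_z(s,320,122,z).round(3))
cv2.imwrite("pics/s2.png",s2["color"][:,:,::-1])
E
```

```text
1.1
0.05 [0.808 0.024 0.05 ] [0.694 0.024 0.05 ]
0.1 [0.781 0.023 0.1  ] [0.674 0.023 0.1  ]
0.15 [0.755 0.022 0.15 ] [0.655 0.022 0.15 ]
0.2 [0.729 0.021 0.2  ] [0.635 0.021 0.2  ]
0.25 [0.703 0.021 0.25 ] [0.616 0.02  0.25 ]
0.3 [0.677 0.02  0.3  ] [0.596 0.02  0.3  ]
```

View pics/s2.png

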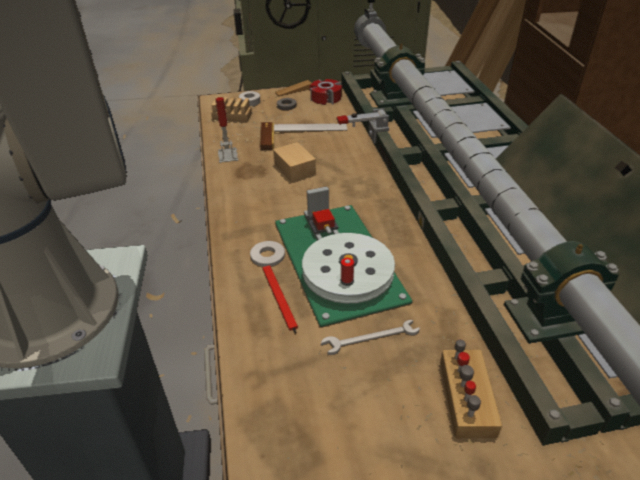

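The side view shows that the tall furniture (frame and pipe) lies beyond x≈0.70, so the work area is clear. The knob is at (347,270) px and the tab at (317,200). Next I move behind the tab with the fingers closed.

Request:
{"name": "move_arm", "arguments": {
  "targets": "0 0 5.3 0.0193 0.0508 0 0; 0 0 5.3 0.0193 0.0508 0 0; 0 0 5.3 0.0193 0.0508 0 0; 0 0 5.3 0.0193 0.0508 0 0; 0 0 5.3 0.0193 0.0508 0 0; 0 0 5.3 0.0193 0.0508 0 0; 0 0 5.3 0.0193 0.0508 0 0; 0 0 5.3 0.0193 0.0508 0 0; 0 0 5.3 0.0193 0.0508 0 0; 0 0 5.3 0.0193 0.0508 0 0; 0 0 5.3 0.0193 0.0508 0 0; 0 0 5.3 0.0193 0.0508 0 0; 0 0 5.3 0.0193 0.0508 0 0; 0 0 5.3 0.0193 0.0508 0 0; 0 0 5.3 0.0193 0.0508 0 0; 0 0 5.3 0.0193 0.0508 0 0; 0 0 0 0 0 0 0",
  "newtons": 20
}}

```text
clock: 3.22
ee_pos: [0.4914, 0.2178, 0.2335]
tcp_rot: [1.979, 2.44, 0.002]
ft_force: [0.1, 0.1, -0.3]
grip_width: -0.0001
```

Request:
{"name": "move_arm", "arguments": {
  "targets": "0 0 0 0 0 -0.05 0; 0 0 0 0 0 -0.05 0; 0 0 0 0 0 -0.04 0; 0 0 0 0 0 -0.02 0; 0 0 0 0.002 -0.0098 0 0; 0 0 0 0.002 -0.0098 0 0; 0 0 0 0.001 -0.0049 0 0;0 0 0 0.001 -0.0049 0 0; 0 0 0 0 0 0 0"
}}

```text
clock: 4.35
ee_pos: [0.4969, 0.186, 0.0748]
tcp_rot: [-1.985, -2.434, -0.004]
ft_force: [-3.4, 6.4, 2.1]
grip_width: 0.0001
```

Request:
{"name": "move_arm", "arguments": {
  "targets": "0 0 0 0.0004 -0.002 0 0; 0 0 0 0.0004 -0.002 0 0; 0 0 0 0.0004 -0.002 0 0; 0 0 0 0.0004 -0.002 0 0; 0 0 0 0.0004 -0.002 0 0; 0 0 0 0.0004 -0.002 0 0; 0 0 0 0.0004 -0.002 0 0; 0 0 0 0.0004 -0.002 0 0"
}}

```text
clock: 5.35
ee_pos: [0.5001, 0.1706, 0.0748]
tcp_rot: [-1.985, -2.435, -0.005]
ft_force: [-3.3, 10.1, 1.0]
grip_width: 0.0005
```

Request:
{"name": "move_arm", "arguments": {
  "targets": "0 0 0 0.0004 -0.002 0 0; 0 0 0 0.0004 -0.002 0 0; 0 0 0 0.0002 -0.001 0 0; 0 0 0 0.0002 -0.001 0 0"
}}

```text
clock: 5.85
ee_pos: [0.5013, 0.1646, 0.0748]
tcp_rot: [-1.985, -2.434, -0.005]
ft_force: [-3.4, 9.2, 3.6]
grip_width: 0.0003
```

Request:
{"name": "move_arm", "arguments": {
  "targets": "0 0 0 0.0002 -0.001 0 0; 0 0 0 0.0002 -0.001 0 0"
}}

```text
clock: 6.1
ee_pos: [0.5017, 0.1626, 0.0748]
tcp_rot: [-1.985, -2.435, -0.005]
ft_force: [-3.1, 10.1, 2.5]
grip_width: 0.0002
```

Request:
{"name": "move_arm", "arguments": {
  "targets": "0 0 0 0.0002 -0.001 0 0; 0 0 0 0.0002 -0.001 0 0"
}}

```text
clock: 6.35
ee_pos: [0.5021, 0.1606, 0.0748]
tcp_rot: [-1.985, -2.435, -0.005]
ft_force: [-2.0, 9.2, 2.0]
grip_width: 0.0004
```

Request:
{"name": "move_arm", "arguments": {
  "targets": "0 0 0 0.0002 -0.001 0 0; 0 0 0 0.0002 -0.001 0 0"
}}

```text
clock: 6.6
ee_pos: [0.5024, 0.1589, 0.0748]
tcp_rot: [-1.985, -2.434, -0.005]
ft_force: [-3.7, 13.1, 1.3]
grip_width: 0.0007
```

Request:
{"name": "move_arm", "arguments": {
  "targets": "0 0 0 0.0002 -0.001 0 0; 0 0 0 0.0002 -0.001 0 0"
}}

```text
clock: 6.85
ee_pos: [0.5027, 0.1575, 0.0748]
tcp_rot: [-1.985, -2.433, -0.006]
ft_force: [-3.7, 16.8, 1.8]
grip_width: 0.0007
```

Request:
{"name": "move_arm", "arguments": {
  "targets": "0 0 0 0.0002 -0.001 0 0; 0 0 0 0 0 0 0"
}}

```text
clock: 7.1
ee_pos: [0.5029, 0.1569, 0.0748]
tcp_rot: [-1.985, -2.433, -0.007]
ft_force: [-5.2, 18.6, 1.6]
grip_width: 0.0002
```

Request:
{"name": "move_arm", "arguments": {
  "targets": "0 0 0 -0.002 0.01 0 0; 0 0 0 -0.004 0.02 0 0; 0 0 0 0 0 0.05 0.06; 0 0 0 0 0 0.035 0.06; 0 0 0 0.0064 -0.0571 0 0.06; 0 0 0 0.0064 -0.0571 0 0.06; 0 0 0 0.0064 -0.0571 0 0.06; 0 0 0 0.0064 -0.0571 0 0.06; 0 0 0 0 0 0 0.06; 0 0 0 0 0 0 0.06"
}}

```text
clock: 8.35
ee_pos: [0.5222, -0.0441, 0.1591]
tcp_rot: [1.985, 2.435, 0.001]
ft_force: [-0.4, -0.1, 0.1]
grip_width: 0.0598
```

```bash
python3 - <<'E'
from h import *
s=snapshot("side");s2=snapshot("top");o=env.get_obs();print(o["ee_pos"],o["ft_force"],o["grip_width"],o["clock"])
a=s["color"][150:350,240:440,::-1];b=s2["color"][130:330,200:400,::-1]
cv2.imwrite("pics/c.png",cv2.resize(np.hstack([a,b]),None,fx=2,fy=2,interpolation=2))
E
```

```text
[ 0.52209686 -0.04306966  0.15884095] [ 0.99731277  0.01625327 -0.44689007] 0.05980832828460611 8.45
```

View pics/c.png

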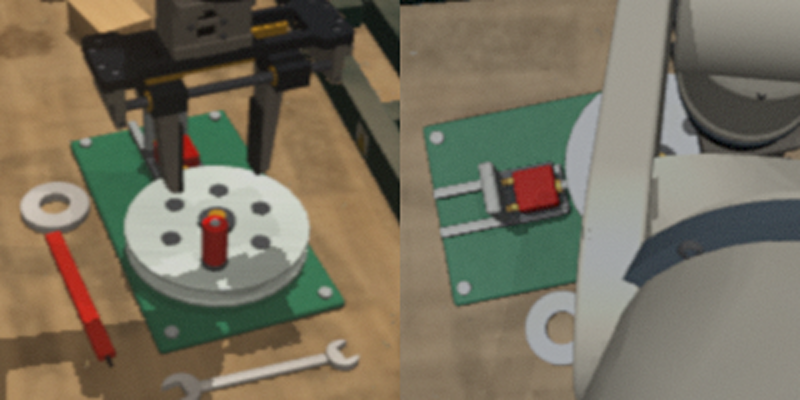

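The picture shows the feeler at the pulley and the open jaws above the knob. Going down to grip it.

Request:
{"name": "move_arm", "arguments": {
  "targets": "0 0 0 0 0 -0.04 0.06; 0 0 0 0 0.0005 -0.03 0.06; 0 0 0 0 0 -0.014 0.06; 0 0 0 0 0 0 0.015; 0 0 0 0 0 0 0.015; 0 0 0 0 0 0 0.015; 0 0 0 0 0 0 0.015; 0 0 0 0 0 0 0.015",
  "newtons": 25
}}

```text
clock: 9.45
ee_pos: [0.5228, -0.0436, 0.0752]
tcp_rot: [1.983, 2.435, 0.001]
ft_force: [1.7, 0.2, 2.7]
grip_width: 0.0217
```

```bash
cat > tab.py <<'E'
import numpy as np,sys
a,b,st=map(float,sys.argv[1:])
th=np.radians(np.arange(a,b+st/9,st));P=np.round(.05*np.c_[np.cos(th),np.sin(th)],4)
D=np.diff(P,axis=0)
for i in range(0,len(D),2):print(round(np.degrees(th[min(i+2,len(th)-1)])),"; ".join("0 0 0 %.4f %.4f 0 0.015"%tuple(d) for d in D[i:i+2]))
E
python3 tab.py -101 259 6
```

```text
-89 0 0 0 0.0051 -0.0007 0 0.015; 0 0 0 0.0053 -0.0002 0 0.015
-77 0 0 0 0.0052 0.0004 0 0.015; 0 0 0 0.0051 0.0009 0 0.015
-65 0 0 0 0.0051 0.0014 0 0.015; 0 0 0 0.0048 0.0020 0 0.015
-53 0 0 0 0.0047 0.0024 0 0.015; 0 0 0 0.0043 0.0030 0 0.015
-41 0 0 0 0.0040 0.0033 0 0.015; 0 0 0 0.0036 0.0038 0 0.015
-29 0 0 0 0.0033 0.0041 0 0.015; 0 0 0 0.0027 0.0045 0 0.015
-17 0 0 0 0.0023 0.0047 0 0.015; 0 0 0 0.0018 0.0049 0 0.015
-5 0 0 0 0.0013 0.0051 0 0.015; 0 0 0 0.0007 0.0051 0 0.015
7 0 0 0 0.0002 0.0053 0 0.015; 0 0 0 -0.0004 0.0052 0 0.015
19 0 0 0 -0.0009 0.0051 0 0.015; 0 0 0 -0.0014 0.0051 0 0.015
31 0 0 0 -0.0020 0.0048 0 0.015; 0 0 0 -0.0024 0.0047 0 0.015
43 0 0 0 -0.0030 0.0043 0 0.015; 0 0 0 -0.0033 0.0040 0 0.015
55 0 0 0 -0.0038 0.0036 0 0.015; 0 0 0 -0.0041 0.0033 0 0.015
67 0 0 0 -0.0045 0.0027 0 0.015; 0 0 0 -0.0047 0.0023 0 0.015
79 0 0 0 -0.0049 0.0018 0 0.015; 0 0 0 -0.0051 0.0013 0 0.015
91 0 0 0 -0.0051 0.0007 0 0.015; 0 0 0 -0.0053 0.0002 0 0.015
103 0 0 0 -0.0052 -0.0004 0 0.015; 0 0 0 -0.0051 -0.0009 0 0.015
115 0 0 0 -0.0051 -0.0014 0 0.015; 0 0 0 -0.0048 -0.0020 0 0.015
127 0 0 0 -0.0047 -0.0024 0 0.015; 0 0 0 -0.0043 -0.0030 0 0.015
139 0 0 0 -0.0040 -0.0033 0 0.015; 0 0 0 -0.0036 -0.0038 0 0.015
151 0 0 0 -0.0033 -0.0041 0 0.015; 0 0 0 -0.0027 -0.0045 0 0.015
163 0 0 0 -0.0023 -0.0047 0 0.015; 0 0 0 -0.0018 -0.0049 0 0.015
175 0 0 0 -0.0013 -0.0051 0 0.015; 0 0 0 -0.0007 -0.0051 0 0.015
187 0 0 0 -0.0002 -0.0053 0 0.015; 0 0 0 0.0004 -0.0052 0 0.015
199 0 0 0 0.0009 -0.0051 0 0.015; 0 0 0 0.0014 -0.0051 0 0.015
211 0 0 0 0.0020 -0.0048 0 0.015; 0 0 0 0.0024 -0.0047 0 0.015
223 0 0 0 0.0030 -0.0043 0 0.015; 0 0 0 0.0033 -0.0040 0 0.015
235 0 0 0 0.0038 -0.0036 0 0.015; 0 0 0 0.0041 -0.0033 0 0.015
247 0 0 0 0.0045 -0.0027 0 0.015; 0 0 0 0.0047 -0.0023 0 0.015
259 0 0 0 0.0049 -0.0018 0 0.015; 0 0 0 0.0051 -0.0013 0 0.015
```

First a 60° stretch, with a force reading every 12°.

Request:
{"name": "move_arm", "arguments": {
  "targets": "0 0 0 0.0051 -0.0007 0 0.015; 0 0 0 0.0053 -0.0002 0 0.015"
}}

```text
clock: 9.7
ee_pos: [0.5325, -0.0447, 0.075]
tcp_rot: [-1.983, -2.436, 0.001]
ft_force: [-3.3, -1.2, 7.1]
grip_width: 0.0214
```

Request:
{"name": "move_arm", "arguments": {
  "targets": "0 0 0 0.0052 0.0004 0 0.015; 0 0 0 0.0051 0.0009 0 0.015"
}}

```text
clock: 9.95
ee_pos: [0.543, -0.0436, 0.075]
tcp_rot: [1.984, 2.436, -0.001]
ft_force: [-3.1, -1.8, 6.4]
grip_width: 0.0212
```

Request:
{"name": "move_arm", "arguments": {
  "targets": "0 0 0 0.0051 0.0014 0 0.015; 0 0 0 0.0048 0.0020 0 0.015"
}}

```text
clock: 10.2
ee_pos: [0.5531, -0.0402, 0.075]
tcp_rot: [1.983, 2.436, -0.001]
ft_force: [-2.5, -3.1, 6.8]
grip_width: 0.0215
```

Request:
{"name": "move_arm", "arguments": {
  "targets": "0 0 0 0.0047 0.0024 0 0.015; 0 0 0 0.0043 0.0030 0 0.015"
}}

```text
clock: 10.45
ee_pos: [0.562, -0.0351, 0.075]
tcp_rot: [1.983, 2.436, -0.002]
ft_force: [-3.0, -5.1, 6.7]
grip_width: 0.0216
```

Request:
{"name": "move_arm", "arguments": {
  "targets": "0 0 0 0.0040 0.0033 0 0.015; 0 0 0 0.0036 0.0038 0 0.015"
}}

```text
clock: 10.7
ee_pos: [0.5698, -0.0281, 0.0751]
tcp_rot: [1.983, 2.436, -0.001]
ft_force: [-1.3, -4.4, 5.8]
grip_width: 0.021
```

Request:
{"name": "move_arm", "arguments": {
  "targets": "0 0 0 0.0033 0.0041 0 0.015; 0 0 0 0.0027 0.0045 0 0.015"
}}

```text
clock: 10.95
ee_pos: [0.5762, -0.0192, 0.0751]
tcp_rot: [1.983, 2.435, 0.0]
ft_force: [-0.3, -2.8, 4.8]
grip_width: 0.0215
```

Request:
{"name": "move_arm", "arguments": {
  "targets": "0 0 0 0.0023 0.0047 0 0.015; 0 0 0 0.0018 0.0049 0 0.015"
}}

```text
clock: 11.2
ee_pos: [0.5805, -0.0093, 0.0751]
tcp_rot: [1.983, 2.435, 0.001]
ft_force: [0.7, -3.3, 5.6]
grip_width: 0.0214
```

Request:
{"name": "move_arm", "arguments": {
  "targets": "0 0 0 0.0013 0.0051 0 0.015; 0 0 0 0.0007 0.0051 0 0.015"
}}

```text
clock: 11.45
ee_pos: [0.5825, 0.001, 0.0751]
tcp_rot: [1.983, 2.435, 0.001]
ft_force: [0.6, -2.1, 5.8]
grip_width: 0.0215
```

Request:
{"name": "move_arm", "arguments": {
  "targets": "0 0 0 0.0002 0.0053 0 0.015; 0 0 0 -0.0004 0.0052 0 0.015"
}}

```text
clock: 11.7
ee_pos: [0.5823, 0.0117, 0.0751]
tcp_rot: [1.983, 2.435, 0.001]
ft_force: [1.0, -2.1, 5.0]
grip_width: 0.0217
```

Request:
{"name": "move_arm", "arguments": {
  "targets": "0 0 0 -0.0009 0.0051 0 0.015; 0 0 0 -0.0014 0.0051 0 0.015"
}}

```text
clock: 11.95
ee_pos: [0.58, 0.0219, 0.0751]
tcp_rot: [1.983, 2.435, 0.001]
ft_force: [0.6, -1.6, 4.9]
grip_width: 0.0215
```

Request:
{"name": "move_arm", "arguments": {
  "targets": "0 0 0 -0.0020 0.0048 0 0.015; 0 0 0 -0.0024 0.0047 0 0.015"
}}

```text
clock: 12.2
ee_pos: [0.5755, 0.0314, 0.0751]
tcp_rot: [1.983, 2.435, 0.002]
ft_force: [1.7, -2.1, 5.6]
grip_width: 0.0215
```

Request:
{"name": "move_arm", "arguments": {
  "targets": "0 0 0 -0.0030 0.0043 0 0.015; 0 0 0 -0.0033 0.0040 0 0.015"
}}

```text
clock: 12.45
ee_pos: [0.5692, 0.0398, 0.0751]
tcp_rot: [1.983, 2.435, 0.002]
ft_force: [2.1, -2.4, 5.1]
grip_width: 0.0218
```

Request:
{"name": "move_arm", "arguments": {
  "targets": "0 0 0 -0.0038 0.0036 0 0.015; 0 0 0 -0.0041 0.0033 0 0.015"
}}

```text
clock: 12.7
ee_pos: [0.5612, 0.0467, 0.0751]
tcp_rot: [1.983, 2.435, 0.002]
ft_force: [1.2, -1.8, 5.5]
grip_width: 0.0212
```

Request:
{"name": "move_arm", "arguments": {
  "targets": "0 0 0 -0.0045 0.0027 0 0.015; 0 0 0 -0.0047 0.0023 0 0.015"
}}

```text
clock: 12.95
ee_pos: [0.5523, 0.0516, 0.0751]
tcp_rot: [1.982, 2.435, 0.002]
ft_force: [4.0, -3.4, 4.1]
grip_width: 0.0214
```

Request:
{"name": "move_arm", "arguments": {
  "targets": "0 0 0 -0.0049 0.0018 0 0.015; 0 0 0 -0.0051 0.0013 0 0.015"
}}

```text
clock: 13.2
ee_pos: [0.5434, 0.0545, 0.0752]
tcp_rot: [1.981, 2.433, 0.004]
ft_force: [9.0, -5.1, 0.5]
grip_width: 0.0217
```

Request:
{"name": "move_arm", "arguments": {
  "targets": "0 0 0 -0.0051 0.0007 0 0.015; 0 0 0 -0.0053 0.0002 0 0.015"
}}

```text
clock: 13.45
ee_pos: [0.5332, 0.0556, 0.0752]
tcp_rot: [1.981, 2.433, 0.005]
ft_force: [7.4, -2.2, 2.2]
grip_width: 0.0214
```

Request:
{"name": "move_arm", "arguments": {
  "targets": "0 0 0 -0.0052 -0.0004 0 0.015; 0 0 0 -0.0051 -0.0009 0 0.015"
}}

```text
clock: 13.7
ee_pos: [0.5211, 0.0543, 0.075]
tcp_rot: [1.983, 2.435, 0.002]
ft_force: [2.9, -3.1, 5.9]
grip_width: 0.0214
```

Request:
{"name": "move_arm", "arguments": {
  "targets": "0 0 0 -0.0051 -0.0014 0 0.015; 0 0 0 -0.0048 -0.0020 0 0.015"
}}

```text
clock: 13.95
ee_pos: [0.5112, 0.0508, 0.075]
tcp_rot: [1.983, 2.435, 0.002]
ft_force: [4.1, -2.4, 4.6]
grip_width: 0.0214
```

Request:
{"name": "move_arm", "arguments": {
  "targets": "0 0 0 -0.0047 -0.0024 0 0.015; 0 0 0 -0.0043 -0.0030 0 0.015"
}}

```text
clock: 14.2
ee_pos: [0.5023, 0.0455, 0.075]
tcp_rot: [1.983, 2.435, 0.002]
ft_force: [4.2, -1.3, 4.6]
grip_width: 0.0214
```

Request:
{"name": "move_arm", "arguments": {
  "targets": "0 0 0 -0.0040 -0.0033 0 0.015; 0 0 0 -0.0036 -0.0038 0 0.015"
}}

```text
clock: 14.45
ee_pos: [0.4948, 0.0384, 0.075]
tcp_rot: [1.983, 2.435, 0.002]
ft_force: [4.7, -0.4, 4.8]
grip_width: 0.0218
```

The harder swelling lies near knob angle 80–90° (about 10 N). The lower one is near -53° (about 5.5 N), roughly 138° away. Next I sweep the harder one finely in both directions.

```bash
cat > tab2.py <<'E'
import numpy as np,sys
a=[float(x) for x in sys.argv[1:]]
th=np.radians(a);P=np.round(.05*np.c_[np.cos(th),np.sin(th)],4)
for t,d in zip(a[1:],np.diff(P,axis=0)):print(t,"0 0 0 %.4f %.4f 0 0.015"%tuple(d))
E
python3 tab2.py 139 133 127 121 115 109 $(seq 106 -3 58); echo; python3 tab2.py $(seq 58 3 115)
```

```text
133.0 0 0 0 0.0036 0.0038 0 0.015
127.0 0 0 0 0.0040 0.0033 0 0.015
121.0 0 0 0 0.0043 0.0030 0 0.015
115.0 0 0 0 0.0047 0.0024 0 0.015
109.0 0 0 0 0.0048 0.0020 0 0.015
106.0 0 0 0 0.0025 0.0008 0 0.015
103.0 0 0 0 0.0026 0.0006 0 0.015
100.0 0 0 0 0.0025 0.0005 0 0.015
97.0 0 0 0 0.0026 0.0004 0 0.015
94.0 0 0 0 0.0026 0.0003 0 0.015
91.0 0 0 0 0.0026 0.0001 0 0.015
88.0 0 0 0 0.0026 0.0000 0 0.015
85.0 0 0 0 0.0027 -0.0002 0 0.015
82.0 0 0 0 0.0026 -0.0003 0 0.015
79.0 0 0 0 0.0025 -0.0004 0 0.015
76.0 0 0 0 0.0026 -0.0006 0 0.015
73.0 0 0 0 0.0025 -0.0007 0 0.015
70.0 0 0 0 0.0025 -0.0008 0 0.015
67.0 0 0 0 0.0024 -0.0010 0 0.015
64.0 0 0 0 0.0024 -0.0011 0 0.015
61.0 0 0 0 0.0023 -0.0012 0 0.015
58.0 0 0 0 0.0023 -0.0013 0 0.015

61.0 0 0 0 -0.0023 0.0013 0 0.015
64.0 0 0 0 -0.0023 0.0012 0 0.015
67.0 0 0 0 -0.0024 0.0011 0 0.015
70.0 0 0 0 -0.0024 0.0010 0 0.015
73.0 0 0 0 -0.0025 0.0008 0 0.015
76.0 0 0 0 -0.0025 0.0007 0 0.015
79.0 0 0 0 -0.0026 0.0006 0 0.015
82.0 0 0 0 -0.0025 0.0004 0 0.015
85.0 0 0 0 -0.0026 0.0003 0 0.015
88.0 0 0 0 -0.0027 0.0002 0 0.015
91.0 0 0 0 -0.0026 0.0000 0 0.015
94.0 0 0 0 -0.0026 -0.0001 0 0.015
97.0 0 0 0 -0.0026 -0.0003 0 0.015
100.0 0 0 0 -0.0026 -0.0004 0 0.015
103.0 0 0 0 -0.0025 -0.0005 0 0.015
106.0 0 0 0 -0.0026 -0.0006 0 0.015
109.0 0 0 0 -0.0025 -0.0008 0 0.015
112.0 0 0 0 -0.0024 -0.0009 0 0.015
115.0 0 0 0 -0.0024 -0.0011 0 0.015
```

Request:
{"name": "move_arm", "arguments": {
  "targets": "0 0 0 0.0036 0.0038 0 0.015; 0 0 0 0.0040 0.0033 0 0.015; 0 0 0 0.0043 0.0030 0 0.015; 0 0 0 0.0047 0.0024 0 0.015; 0 0 0 0.0048 0.0020 0 0.015; 0 0 0 0.0025 0.0008 0 0.015"
}}

```text
clock: 15.2
ee_pos: [0.5174, 0.0534, 0.0748]
tcp_rot: [-1.983, -2.436, 0.002]
ft_force: [-1.0, -3.3, 9.6]
grip_width: 0.0216
```

Request:
{"name": "move_arm", "arguments": {
  "targets": "0 0 0 0.0026 0.0006 0 0.015"
}}

```text
clock: 15.32
ee_pos: [0.5197, 0.054, 0.0748]
tcp_rot: [-1.983, -2.435, 0.002]
ft_force: [-0.8, -2.3, 10.2]
grip_width: 0.0213
```

Request:
{"name": "move_arm", "arguments": {
  "targets": "0 0 0 0.0025 0.0005 0 0.015"
}}

```text
clock: 15.45
ee_pos: [0.5221, 0.0545, 0.0748]
tcp_rot: [-1.983, -2.435, 0.002]
ft_force: [-1.4, -2.1, 10.8]
grip_width: 0.0212
```

Request:
{"name": "move_arm", "arguments": {
  "targets": "0 0 0 0.0026 0.0004 0 0.015"
}}

```text
clock: 15.58
ee_pos: [0.5246, 0.055, 0.0747]
tcp_rot: [-1.983, -2.435, 0.002]
ft_force: [-2.8, -2.0, 10.3]
grip_width: 0.0213
```

Request:
{"name": "move_arm", "arguments": {
  "targets": "0 0 0 0.0026 0.0003 0 0.015"
}}

```text
clock: 15.7
ee_pos: [0.5272, 0.0554, 0.0748]
tcp_rot: [-1.983, -2.435, 0.002]
ft_force: [-1.3, -2.5, 11.3]
grip_width: 0.0213
```

Request:
{"name": "move_arm", "arguments": {
  "targets": "0 0 0 0.0026 0.0001 0 0.015"
}}

```text
clock: 15.82
ee_pos: [0.5295, 0.0555, 0.0747]
tcp_rot: [-1.983, -2.435, 0.003]
ft_force: [-3.7, -1.6, 11.4]
grip_width: 0.0215
```

Request:
{"name": "move_arm", "arguments": {
  "targets": "0 0 0 0.0026 0 0 0.015"
}}

```text
clock: 15.95
ee_pos: [0.5316, 0.0556, 0.0746]
tcp_rot: [-1.982, -2.434, 0.003]
ft_force: [-4.5, 0.3, 13.5]
grip_width: 0.0212
```

Request:
{"name": "move_arm", "arguments": {
  "targets": "0 0 0 0.0027 -0.0002 0 0.015"
}}

```text
clock: 16.08
ee_pos: [0.5339, 0.0555, 0.0746]
tcp_rot: [-1.982, -2.433, 0.004]
ft_force: [-6.5, 0.6, 14.6]
grip_width: 0.0212
```

Request:
{"name": "move_arm", "arguments": {
  "targets": "0 0 0 0.0026 -0.0003 0 0.015"
}}

```text
clock: 16.2
ee_pos: [0.5361, 0.0554, 0.0746]
tcp_rot: [-1.981, -2.432, 0.005]
ft_force: [-6.1, 2.5, 14.5]
grip_width: 0.0215
```

Request:
{"name": "move_arm", "arguments": {
  "targets": "0 0 0 0.0025 -0.0004 0 0.015"
}}

```text
clock: 16.32
ee_pos: [0.5384, 0.0551, 0.0746]
tcp_rot: [-1.981, -2.432, 0.005]
ft_force: [-8.2, 3.5, 16.3]
grip_width: 0.0214
```

Request:
{"name": "move_arm", "arguments": {
  "targets": "0 0 0 0.0026 -0.0006 0 0.015"
}}

```text
clock: 16.45
ee_pos: [0.5409, 0.0547, 0.0746]
tcp_rot: [-1.981, -2.432, 0.005]
ft_force: [-8.2, 4.8, 16.5]
grip_width: 0.0214
```

Request:
{"name": "move_arm", "arguments": {
  "targets": "0 0 0 0.0025 -0.0007 0 0.015"
}}

```text
clock: 16.58
ee_pos: [0.5435, 0.0542, 0.0746]
tcp_rot: [-1.981, -2.432, 0.004]
ft_force: [-7.7, 5.1, 15.3]
grip_width: 0.0212
```

Request:
{"name": "move_arm", "arguments": {
  "targets": "0 0 0 0.0025 -0.0008 0 0.015"
}}

```text
clock: 16.7
ee_pos: [0.5462, 0.0535, 0.0747]
tcp_rot: [-1.981, -2.432, 0.003]
ft_force: [-7.7, 5.8, 15.3]
grip_width: 0.0214
```

Request:
{"name": "move_arm", "arguments": {
  "targets": "0 0 0 0.0024 -0.0010 0 0.015"
}}

```text
clock: 16.82
ee_pos: [0.549, 0.0526, 0.0747]
tcp_rot: [-1.982, -2.432, 0.002]
ft_force: [-4.9, 5.8, 13.1]
grip_width: 0.0215
```

Request:
{"name": "move_arm", "arguments": {
  "targets": "0 0 0 0.0024 -0.0011 0 0.015"
}}

```text
clock: 16.95
ee_pos: [0.552, 0.0515, 0.0748]
tcp_rot: [-1.982, -2.433, 0.001]
ft_force: [-2.4, 5.3, 11.7]
grip_width: 0.0216
```

Request:
{"name": "move_arm", "arguments": {
  "targets": "0 0 0 0.0023 -0.0012 0 0.015"
}}

```text
clock: 17.08
ee_pos: [0.5549, 0.0502, 0.0749]
tcp_rot: [-1.983, -2.434, 0.0]
ft_force: [-1.3, 4.5, 10.9]
grip_width: 0.0215
```

Request:
{"name": "move_arm", "arguments": {
  "targets": "0 0 0 0.0023 -0.0013 0 0.015"
}}

```text
clock: 17.2
ee_pos: [0.5576, 0.0488, 0.0749]
tcp_rot: [-1.983, -2.434, -0.0]
ft_force: [-0.2, 3.0, 10.4]
grip_width: 0.0214
```

Request:
{"name": "move_arm", "arguments": {
  "targets": "0 0 0 -0.0023 0.0013 0 0.015"
}}

```text
clock: 17.32
ee_pos: [0.5561, 0.0497, 0.075]
tcp_rot: [-1.984, -2.436, -0.001]
ft_force: [2.7, 0.0, 7.8]
grip_width: 0.0215
```

Request:
{"name": "move_arm", "arguments": {
  "targets": "0 0 0 -0.0023 0.0012 0 0.015"
}}

```text
clock: 17.45
ee_pos: [0.554, 0.0507, 0.075]
tcp_rot: [1.983, 2.436, 0.002]
ft_force: [3.2, -0.1, 6.3]
grip_width: 0.0214
```

Request:
{"name": "move_arm", "arguments": {
  "targets": "0 0 0 -0.0024 0.0011 0 0.015"
}}

```text
clock: 17.58
ee_pos: [0.5519, 0.0517, 0.0751]
tcp_rot: [1.983, 2.435, 0.002]
ft_force: [4.9, -1.4, 5.9]
grip_width: 0.0215
```

Request:
{"name": "move_arm", "arguments": {
  "targets": "0 0 0 -0.0024 0.0010 0 0.015"
}}

```text
clock: 17.7
ee_pos: [0.5498, 0.0525, 0.0751]
tcp_rot: [1.982, 2.435, 0.002]
ft_force: [5.1, -3.3, 4.8]
grip_width: 0.0219
```

Request:
{"name": "move_arm", "arguments": {
  "targets": "0 0 0 -0.0025 0.0008 0 0.015"
}}

```text
clock: 17.82
ee_pos: [0.5477, 0.0533, 0.0751]
tcp_rot: [1.982, 2.434, 0.003]
ft_force: [7.3, -3.4, 4.2]
grip_width: 0.0212
```

Request:
{"name": "move_arm", "arguments": {
  "targets": "0 0 0 -0.0025 0.0007 0 0.015"
}}

```text
clock: 17.95
ee_pos: [0.5455, 0.0539, 0.0751]
tcp_rot: [1.982, 2.434, 0.003]
ft_force: [7.1, -4.0, 2.2]
grip_width: 0.0213
```

Request:
{"name": "move_arm", "arguments": {
  "targets": "0 0 0 -0.0026 0.0006 0 0.015"
}}

```text
clock: 18.08
ee_pos: [0.5431, 0.0545, 0.0752]
tcp_rot: [1.981, 2.434, 0.004]
ft_force: [8.7, -4.3, 2.0]
grip_width: 0.0211
```

Request:
{"name": "move_arm", "arguments": {
  "targets": "0 0 0 -0.0025 0.0004 0 0.015"
}}

```text
clock: 18.2
ee_pos: [0.5407, 0.0549, 0.0752]
tcp_rot: [1.981, 2.434, 0.004]
ft_force: [8.3, -3.4, 2.1]
grip_width: 0.0213
```

Request:
{"name": "move_arm", "arguments": {
  "targets": "0 0 0 -0.0026 0.0003 0 0.015"
}}

```text
clock: 18.32
ee_pos: [0.5381, 0.0552, 0.0752]
tcp_rot: [1.981, 2.434, 0.004]
ft_force: [7.2, -2.6, 2.3]
grip_width: 0.0216
```

Request:
{"name": "move_arm", "arguments": {
  "targets": "0 0 0 -0.0027 0.0002 0 0.015"
}}

```text
clock: 18.45
ee_pos: [0.5351, 0.0555, 0.0751]
tcp_rot: [1.982, 2.434, 0.004]
ft_force: [6.5, -2.9, 3.5]
grip_width: 0.0211
```

Request:
{"name": "move_arm", "arguments": {
  "targets": "0 0 0 -0.0026 0 0 0.015"
}}

```text
clock: 18.58
ee_pos: [0.532, 0.0556, 0.075]
tcp_rot: [1.982, 2.435, 0.003]
ft_force: [5.2, -1.7, 4.4]
grip_width: 0.0215
```

Request:
{"name": "move_arm", "arguments": {
  "targets": "0 0 0 -0.0026 -0.0001 0 0.015"
}}

```text
clock: 18.7
ee_pos: [0.5289, 0.0555, 0.075]
tcp_rot: [1.983, 2.435, 0.002]
ft_force: [3.7, -2.0, 6.8]
grip_width: 0.0214
```

Request:
{"name": "move_arm", "arguments": {
  "targets": "0 0 0 -0.0026 -0.0003 0 0.015"
}}

```text
clock: 18.82
ee_pos: [0.5259, 0.0552, 0.0749]
tcp_rot: [1.983, 2.436, 0.001]
ft_force: [1.4, -1.7, 6.9]
grip_width: 0.0214
```

Request:
{"name": "move_arm", "arguments": {
  "targets": "0 0 0 -0.0026 -0.0004 0 0.015"
}}

```text
clock: 18.95
ee_pos: [0.5231, 0.0547, 0.0749]
tcp_rot: [1.983, 2.436, 0.001]
ft_force: [2.0, -2.1, 6.7]
grip_width: 0.0213
```

Request:
{"name": "move_arm", "arguments": {
  "targets": "0 0 0 -0.0025 -0.0005 0 0.015"
}}

```text
clock: 19.08
ee_pos: [0.5206, 0.0542, 0.0749]
tcp_rot: [1.983, 2.436, 0.001]
ft_force: [1.8, -2.2, 7.0]
grip_width: 0.0214
```

Request:
{"name": "move_arm", "arguments": {
  "targets": "0 0 0 -0.0026 -0.0006 0 0.015"
}}

```text
clock: 19.2
ee_pos: [0.5181, 0.0535, 0.0749]
tcp_rot: [1.983, 2.436, 0.001]
ft_force: [3.1, -3.1, 6.7]
grip_width: 0.021
```

Request:
{"name": "move_arm", "arguments": {
  "targets": "0 0 0 -0.0025 -0.0008 0 0.015"
}}

```text
clock: 19.32
ee_pos: [0.5157, 0.0527, 0.0749]
tcp_rot: [1.983, 2.436, 0.001]
ft_force: [2.2, -2.4, 6.7]
grip_width: 0.0215
```

```bash
cat > fit.py <<'E'
import numpy as np
from scipy.optimize import least_squares
rev="""5174 534 -1.0 -3.3;5197 540 -.8 -2.3;5221 545 -1.4 -2.1;5246 550 -2.8 -2;5272 554 -1.3 -2.5;5295 555 -3.7 -1.6;5316 556 -4.5 .3;5339 555 -6.5 .6;5361 554 -6.1 2.5;5384 551 -8.2 3.5;5409 547 -8.2 4.8;5435 542 -7.7 5.1;5462 535 -7.7 5.8;5490 526 -4.9 5.8;5520 515 -2.4 5.3;5549 502 -1.3 4.5;5576 488 -.2 3"""
fwd="""5540 507 3.2 -.1;5519 517 4.9 -1.4;5498 525 5.1 -3.3;5477 533 7.3 -3.4;5455 539 7.1 -4;5431 545 8.7 -4.3;5407 549 8.3 -3.4;5381 552 7.2 -2.6;5351 555 6.5 -2.9;5320 556 5.2 -1.7;5289 555 3.7 -2;5259 552 1.4 -1.7;5231 547 2 -2.1;5206 542 1.8 -2.2;5181 535 3.1 -3.1;5157 527 2.2 -2.4"""
far="5325 -447;5430 -436;5531 -402;5620 -351;5698 -281;5762 -192;5805 -93;5825 10;5823 117;5800 219;5755 314;5692 398;5612 467;5112 508;5023 455;4948 384;5240 -441"
p=lambda s:np.array([list(map(float,l.split())) for l in s.split(";")])
R,F,X=p(rev),p(fwd),p(far)[:-1]
xy=np.vstack([R[:,:2],F[:,:2],X])/1e4
s=np.linalg.lstsq(np.c_[2*xy,np.ones(len(xy))],(xy**2).sum(1),rcond=None)[0];c=s[:2];r=np.sqrt(s[2]+c@c);print("centre",c,"r",r)
def an(A,sg):
    d=A[:,:2]/1e4-c;t=np.arctan2(d[:,1],d[:,0]);ft=-A[:,2]*np.sin(t)+A[:,3]*np.cos(t);D=-sg*ft
    return np.degrees(t),D,np.degrees(t-sg*D*.05/6)
tr,Dr,wr=an(R,-1);tf,Df,wf=an(F,1)
for a in zip(tr,Dr,wr):print("R",np.round(a,1))
for a in zip(tf,Df,wf):print("F",np.round(a,1))
def mod(q,w,sg,D0):
    x=np.clip((w-q[0])/q[1],-1,1);h=(1+np.cos(np.pi*x))/2
    return D0+h*(q[2]-sg*0+sg*q[3]*np.sin(np.pi*x)*-1)
f=lambda q:np.r_[mod(q,wr,-1,q[4])-Dr,mod(q,wf,1,q[5])-Df]
for w0 in(12,18):
    o=least_squares(f,[78,w0,8,1,3,3],loss="soft_l1");print(o.x.round(2),o.cost)
E
python3 fit.py
```

```text
centre [0.53251523 0.00543058] r 0.05014609230534697
R [107.5   1.9 108.4]
R [104.8   1.4 105.4]
R [102.    1.8 102.8]
R [ 99.1   3.1 100.5]
R [96.1  1.6 96.8]
R [93.4  3.8 95.3]
R [91.   4.5 93.2]
R [88.4  6.5 91.5]
R [85.9  6.3 88.9]
R [83.2  8.6 87.3]
R [80.3  8.9 84.6]
R [77.3  8.6 81.4]
R [74.1  9.  78.4]
R [70.7  6.5 73.9]
R [67.1  4.3 69.1]
R [63.4  3.2 65. ]
R [60.   1.7 60.8]
F [64.6  2.9 63.2]
F [67.3  5.1 64.9]
F [69.8  5.9 67. ]
F [72.4  8.  68.6]
F [75.   7.9 71.2]
F [77.8  9.4 73.3]
F [80.6  8.7 76.4]
F [83.6  7.4 80. ]
F [87.   6.6 83.9]
F [90.6  5.2 88.1]
F [94.1  3.5 92.4]
F [97.6  1.2 97. ]
F [100.8   1.6 100.1]
F [103.7   1.2 103.1]
F [106.7   2.1 105.7]
F [109.6   1.3 109. ]
[78.87 23.31  6.99  2.34  1.61  1.48] 4.691496067831848
[78.87 23.31  6.99  2.34  1.61  1.48] 4.691496067817846
```

The fit puts the crest at a knob angle of about 79°, and both directions agree. I'll go round the rest of the circle forwards to check that nothing drags harder and to compare with the lower one.

```bash
python3 tab.py 109 415 6
```

```text
121 0 0 0 -0.0048 -0.0020 0 0.015; 0 0 0 -0.0047 -0.0024 0 0.015
133 0 0 0 -0.0043 -0.0030 0 0.015; 0 0 0 -0.0040 -0.0033 0 0.015
145 0 0 0 -0.0036 -0.0038 0 0.015; 0 0 0 -0.0033 -0.0041 0 0.015
157 0 0 0 -0.0027 -0.0045 0 0.015; 0 0 0 -0.0023 -0.0047 0 0.015
169 0 0 0 -0.0018 -0.0049 0 0.015; 0 0 0 -0.0013 -0.0051 0 0.015
181 0 0 0 -0.0007 -0.0051 0 0.015; 0 0 0 -0.0002 -0.0053 0 0.015
193 0 0 0 0.0004 -0.0052 0 0.015; 0 0 0 0.0009 -0.0051 0 0.015
205 0 0 0 0.0014 -0.0051 0 0.015; 0 0 0 0.0020 -0.0048 0 0.015
217 0 0 0 0.0024 -0.0047 0 0.015; 0 0 0 0.0030 -0.0043 0 0.015
229 0 0 0 0.0033 -0.0040 0 0.015; 0 0 0 0.0038 -0.0036 0 0.015
241 0 0 0 0.0041 -0.0033 0 0.015; 0 0 0 0.0045 -0.0027 0 0.015
253 0 0 0 0.0047 -0.0023 0 0.015; 0 0 0 0.0049 -0.0018 0 0.015
265 0 0 0 0.0051 -0.0013 0 0.015; 0 0 0 0.0051 -0.0007 0 0.015
277 0 0 0 0.0053 -0.0002 0 0.015; 0 0 0 0.0052 0.0004 0 0.015
289 0 0 0 0.0051 0.0009 0 0.015; 0 0 0 0.0051 0.0014 0 0.015
301 0 0 0 0.0048 0.0020 0 0.015; 0 0 0 0.0047 0.0024 0 0.015
313 0 0 0 0.0043 0.0030 0 0.015; 0 0 0 0.0040 0.0033 0 0.015
325 0 0 0 0.0036 0.0038 0 0.015; 0 0 0 0.0033 0.0041 0 0.015
337 0 0 0 0.0027 0.0045 0 0.015; 0 0 0 0.0023 0.0047 0 0.015
349 0 0 0 0.0018 0.0049 0 0.015; 0 0 0 0.0013 0.0051 0 0.015
361 0 0 0 0.0007 0.0051 0 0.015; 0 0 0 0.0002 0.0053 0 0.015
373 0 0 0 -0.0004 0.0052 0 0.015; 0 0 0 -0.0009 0.0051 0 0.015
385 0 0 0 -0.0014 0.0051 0 0.015; 0 0 0 -0.0020 0.0048 0 0.015
397 0 0 0 -0.0024 0.0047 0 0.015; 0 0 0 -0.0030 0.0043 0 0.015
409 0 0 0 -0.0033 0.0040 0 0.015; 0 0 0 -0.0038 0.0036 0 0.015
415 0 0 0 -0.0041 0.0033 0 0.015
```

Request:
{"name": "move_arm", "arguments": {
  "targets": "0 0 0 -0.0048 -0.0020 0 0.015; 0 0 0 -0.0047 -0.0024 0 0.015; 0 0 0 -0.0043 -0.0030 0 0.015; 0 0 0 -0.0040 -0.0033 0 0.015"
}}

```text
clock: 19.82
ee_pos: [0.4984, 0.0421, 0.075]
tcp_rot: [1.983, 2.435, 0.002]
ft_force: [4.3, -1.6, 4.6]
grip_width: 0.0216
```

Request:
{"name": "move_arm", "arguments": {
  "targets": "0 0 0 -0.0036 -0.0038 0 0.015; 0 0 0 -0.0033 -0.0041 0 0.015"
}}

```text
clock: 20.08
ee_pos: [0.4916, 0.0343, 0.075]
tcp_rot: [1.983, 2.435, 0.003]
ft_force: [4.7, -1.0, 5.0]
grip_width: 0.0213
```

Request:
{"name": "move_arm", "arguments": {
  "targets": "0 0 0 -0.0027 -0.0045 0 0.015; 0 0 0 -0.0023 -0.0047 0 0.015"
}}

```text
clock: 20.32
ee_pos: [0.4865, 0.0252, 0.075]
tcp_rot: [1.983, 2.435, 0.003]
ft_force: [4.3, 0.3, 5.3]
grip_width: 0.0213
```

Request:
{"name": "move_arm", "arguments": {
  "targets": "0 0 0 -0.0018 -0.0049 0 0.015; 0 0 0 -0.0013 -0.0051 0 0.015"
}}

```text
clock: 20.58
ee_pos: [0.4834, 0.0153, 0.075]
tcp_rot: [1.983, 2.435, 0.003]
ft_force: [4.5, 1.6, 5.1]
grip_width: 0.0216
```

Request:
{"name": "move_arm", "arguments": {
  "targets": "0 0 0 -0.0007 -0.0051 0 0.015; 0 0 0 -0.0002 -0.0053 0 0.015"
}}

```text
clock: 20.82
ee_pos: [0.4825, 0.0049, 0.075]
tcp_rot: [1.984, 2.435, 0.003]
ft_force: [3.7, 2.9, 6.2]
grip_width: 0.0213
```

Request:
{"name": "move_arm", "arguments": {
  "targets": "0 0 0 0.0004 -0.0052 0 0.015; 0 0 0 0.0009 -0.0051 0 0.015"
}}

```text
clock: 21.08
ee_pos: [0.4836, -0.0053, 0.0749]
tcp_rot: [1.984, 2.435, 0.003]
ft_force: [3.8, 3.9, 6.4]
grip_width: 0.0214
```

Request:
{"name": "move_arm", "arguments": {
  "targets": "0 0 0 0.0014 -0.0051 0 0.015; 0 0 0 0.0020 -0.0048 0 0.015"
}}

```text
clock: 21.32
ee_pos: [0.4868, -0.015, 0.0749]
tcp_rot: [1.984, 2.436, 0.002]
ft_force: [3.6, 4.1, 6.9]
grip_width: 0.0214
```

Request:
{"name": "move_arm", "arguments": {
  "targets": "0 0 0 0.0024 -0.0047 0 0.015; 0 0 0 0.0030 -0.0043 0 0.015"
}}

```text
clock: 21.58
ee_pos: [0.4919, -0.0239, 0.0749]
tcp_rot: [-1.984, -2.435, -0.002]
ft_force: [1.6, 4.8, 7.2]
grip_width: 0.0216
```

Request:
{"name": "move_arm", "arguments": {
  "targets": "0 0 0 0.0033 -0.0040 0 0.015; 0 0 0 0.0038 -0.0036 0 0.015"
}}

```text
clock: 21.82
ee_pos: [0.4986, -0.0315, 0.0748]
tcp_rot: [-1.984, -2.434, -0.001]
ft_force: [-0.2, 3.9, 8.7]
grip_width: 0.021
```

Request:
{"name": "move_arm", "arguments": {
  "targets": "0 0 0 0.0041 -0.0033 0 0.015; 0 0 0 0.0045 -0.0027 0 0.015"
}}

```text
clock: 22.08
ee_pos: [0.5067, -0.0376, 0.0747]
tcp_rot: [-1.983, -2.434, 0.0]
ft_force: [-0.4, 4.0, 11.0]
grip_width: 0.0213
```

Request:
{"name": "move_arm", "arguments": {
  "targets": "0 0 0 0.0047 -0.0023 0 0.015; 0 0 0 0.0049 -0.0018 0 0.015"
}}

```text
clock: 22.32
ee_pos: [0.5159, -0.0419, 0.0747]
tcp_rot: [-1.982, -2.434, 0.002]
ft_force: [-2.0, 0.7, 12.4]
grip_width: 0.0213
```

Request:
{"name": "move_arm", "arguments": {
  "targets": "0 0 0 0.0051 -0.0013 0 0.015; 0 0 0 0.0051 -0.0007 0 0.015"
}}

```text
clock: 22.58
ee_pos: [0.526, -0.0442, 0.0747]
tcp_rot: [-1.982, -2.434, 0.002]
ft_force: [-2.7, -2.0, 12.5]
grip_width: 0.0216
```

Request:
{"name": "move_arm", "arguments": {
  "targets": "0 0 0 0.0053 -0.0002 0 0.015; 0 0 0 0.0052 0.0004 0 0.015"
}}

```text
clock: 22.82
ee_pos: [0.5367, -0.0444, 0.0748]
tcp_rot: [-1.982, -2.435, 0.003]
ft_force: [-1.8, -4.2, 11.8]
grip_width: 0.0212
```

Request:
{"name": "move_arm", "arguments": {
  "targets": "0 0 0 0.0051 0.0009 0 0.015; 0 0 0 0.0051 0.0014 0 0.015"
}}

```text
clock: 23.08
ee_pos: [0.5472, -0.0423, 0.0748]
tcp_rot: [-1.983, -2.436, 0.003]
ft_force: [-0.4, -5.2, 9.7]
grip_width: 0.0209
```

Request:
{"name": "move_arm", "arguments": {
  "targets": "0 0 0 0.0048 0.0020 0 0.015"
}}

```text
clock: 23.2
ee_pos: [0.5523, -0.0404, 0.0749]
tcp_rot: [-1.983, -2.436, 0.002]
ft_force: [-0.1, -6.4, 10.2]
grip_width: 0.0216
```

Request:
{"name": "move_arm", "arguments": {
  "targets": "0 0 0 0.0047 0.0024 0 0.015"
}}

```text
clock: 23.32
ee_pos: [0.5572, -0.0381, 0.0749]
tcp_rot: [1.983, 2.436, -0.002]
ft_force: [0.2, -6.7, 10.2]
grip_width: 0.0218
```

Request:
{"name": "move_arm", "arguments": {
  "targets": "0 0 0 0.0043 0.0030 0 0.015"
}}

```text
clock: 23.45
ee_pos: [0.5615, -0.0353, 0.0749]
tcp_rot: [1.983, 2.436, -0.002]
ft_force: [-0.6, -8.3, 10.8]
grip_width: 0.0213
```

Request:
{"name": "move_arm", "arguments": {
  "targets": "0 0 0 0.0040 0.0033 0 0.015"
}}

```text
clock: 23.58
ee_pos: [0.5655, -0.0321, 0.0749]
tcp_rot: [1.983, 2.436, -0.003]
ft_force: [-0.1, -7.9, 9.2]
grip_width: 0.0217
```

Request:
{"name": "move_arm", "arguments": {
  "targets": "0 0 0 0.0036 0.0038 0 0.015"
}}

```text
clock: 23.7
ee_pos: [0.5694, -0.0283, 0.075]
tcp_rot: [1.983, 2.436, -0.002]
ft_force: [2.2, -6.7, 8.8]
grip_width: 0.0213
```

Request:
{"name": "move_arm", "arguments": {
  "targets": "0 0 0 0.0033 0.0041 0 0.015; 0 0 0 0.0027 0.0045 0 0.015; 0 0 0 0.0023 0.0047 0 0.015; 0 0 0 0.0018 0.0049 0 0.015; 0 0 0 0.0013 0.0051 0 0.015; 0 0 0 0.0007 0.0051 0 0.015; 0 0 0 0.0002 0.0053 0 0.015; 0 0 0 -0.0004 0.0052 0 0.015; 0 0 0 -0.0009 0.0051 0 0.015; 0 0 0 -0.0014 0.0051 0 0.015; 0 0 0 -0.0020 0.0048 0 0.015; 0 0 0 -0.0024 0.0047 0 0.015; 0 0 0 -0.0030 0.0043 0 0.015; 0 0 0 -0.0033 0.0040 0 0.015; 0 0 0 -0.0038 0.0036 0 0.015; 0 0 0 -0.0041 0.0033 0 0.015"
}}

```text
clock: 25.7
ee_pos: [0.5607, 0.0469, 0.075]
tcp_rot: [1.983, 2.436, 0.002]
ft_force: [2.6, -0.3, 8.2]
grip_width: 0.0216
```

```bash
python3 tab2.py 55 58 61 64 67 70 73 76 79 82
```

```text
58.0 0 0 0 -0.0022 0.0014 0 0.015
61.0 0 0 0 -0.0023 0.0013 0 0.015
64.0 0 0 0 -0.0023 0.0012 0 0.015
67.0 0 0 0 -0.0024 0.0011 0 0.015
70.0 0 0 0 -0.0024 0.0010 0 0.015
73.0 0 0 0 -0.0025 0.0008 0 0.015
76.0 0 0 0 -0.0025 0.0007 0 0.015
79.0 0 0 0 -0.0026 0.0006 0 0.015
82.0 0 0 0 -0.0025 0.0004 0 0.015
```

Request:
{"name": "move_arm", "arguments": {
  "targets": "0 0 0 -0.0022 0.0014 0 0.015; 0 0 0 -0.0023 0.0013 0 0.015; 0 0 0 -0.0023 0.0012 0 0.015; 0 0 0 -0.0024 0.0011 0 0.015; 0 0 0 -0.0024 0.0010 0 0.015; 0 0 0 -0.0025 0.0008 0 0.015; 0 0 0 -0.0025 0.0007 0 0.015; 0 0 0 -0.0026 0.0006 0 0.015; 0 0 0 -0.0025 0.0004 0 0.015"
}}

```text
clock: 26.82
ee_pos: [0.5406, 0.0549, 0.0752]
tcp_rot: [1.981, 2.434, 0.004]
ft_force: [7.8, -3.3, 2.8]
grip_width: 0.0217
```

Request:
{"name": "move_arm", "arguments": {
  "targets": "0 0 0 0 0 0 0.015; 0 0 0 0 0 0 0.015; 0 0 0 0 0 0 0.015; 0 0 0 0 0 0 0.015; 0 0 0 0 0 0 0.015; 0 0 0 0 0 0 0.015"
}}

```text
clock: 27.58
ee_pos: [0.54, 0.055, 0.0751]
tcp_rot: [1.982, 2.435, 0.003]
ft_force: [6.5, -1.7, 5.2]
grip_width: 0.0214
```

Request:
{"name": "move_arm", "arguments": {
  "targets": "0 0 0 0 0 0 0.015; 0 0 0 0 0 0 0.015; 0 0 0 0 0 0 0.015; 0 0 0 0 0 0 0.015"
}}

```text
clock: 28.08
ee_pos: [0.54, 0.055, 0.0751]
tcp_rot: [1.982, 2.435, 0.003]
ft_force: [6.4, -2.1, 4.5]
grip_width: 0.0215
```

```bash
cat > w.py <<'E'
from rig import env
import numpy as np
o=env.get_obs();d=np.array(o["ee_pos"])[:2]-[.5325,.00543];t=np.arctan2(d[1],d[0]);f=o["ft_force"];ft=-f[0]*np.sin(t)+f[1]*np.cos(t)
print(o["clock"],"knob",np.degrees(t),"drag",-ft,"wheel",np.degrees(t+ft*.05/6),"r",np.hypot(*d),np.round(f,1))
E
python3 w.py
```

```text
28.075 knob 81.34736407492315 drag 6.656969429960918 wheel 78.16889530255341 r 0.05011033476923947 [ 6.4 -2.1  4.5]
```

Request:
{"name": "move_arm", "arguments": {
  "targets": "0 0 0 -0.0007 0.0001 0 0.015; 0 0 0 0 0 0 0.015; 0 0 0 0 0 0 0.015; 0 0 0 0 0 0 0.015"
}}

```text
clock: 28.58
ee_pos: [0.5396, 0.0551, 0.0751]
tcp_rot: [1.982, 2.434, 0.003]
ft_force: [6.9, -2.6, 4.2]
grip_width: 0.0214
```

```bash
python3 w.py
```

```text
28.575 knob 81.82040239440856 drag 7.2072871833658345 wheel 78.37917624986196 r 0.05014173923839091 [ 6.9 -2.6  4.2]
```

Request:
{"name": "move_arm", "arguments": {
  "targets": "0 0 0 0.0010 -0.0001 0 0.015; 0 0 0 0.0010 -0.0002 0 0.015; 0 0 0 0.001 -0.0002 0 0.015; 0 0 0 0 0 0 0.015; 0 0 0 0 0 0 0.015"
}}

```text
clock: 29.2
ee_pos: [0.5415, 0.0547, 0.075]
tcp_rot: [1.983, 2.436, 0.001]
ft_force: [4.3, -0.8, 7.0]
grip_width: 0.0215
```

```bash
python3 w.py
```

```text
29.2 knob 79.7062538421883 drag 4.3268602685715996 wheel 77.64033024275503 r 0.05010482951153189 [ 4.3 -0.8  7. ]
```

Request:
{"name": "move_arm", "arguments": {
  "targets": "0 0 0 0.0010 -0.0002 0 0.015; 0 0 0 0.0010 -0.0002 0 0.015; 0 0 0 0 0 0 0.015; 0 0 0 0 0 0 0.015"
}}

```text
clock: 29.7
ee_pos: [0.5427, 0.0545, 0.0749]
tcp_rot: [-1.984, -2.436, -0.0]
ft_force: [1.3, 0.2, 8.0]
grip_width: 0.0216
```

```bash
python3 w.py
```

```text
29.7 knob 78.22790681509478 drag 1.266440084952195 wheel 77.6232262161452 r 0.05007574499890192 [1.3 0.2 8. ]
```

Request:
{"name": "move_arm", "arguments": {
  "targets": "0 0 0 0.0010 -0.0002 0 0.015; 0 0 0 0 0 0 0.015; 0 0 0 0 0 0 0.015"
}}

```text
clock: 30.08
ee_pos: [0.5434, 0.0543, 0.0749]
tcp_rot: [-1.983, -2.435, 0.001]
ft_force: [-0.9, 1.9, 9.3]
grip_width: 0.0217
```

```bash
python3 w.py
```

```text
30.075 knob 77.47300061881508 drag -1.2681588811442523 wheel 78.07850188249506 r 0.05008172787851485 [-0.9  1.9  9.3]
```

Request:
{"name": "move_arm", "arguments": {
  "targets": "0 0 0 -0.0020 0.0004 0 0.015; 0 0 0 -0.0020 0.0004 0 0.015; 0 0 0 -0.0020 0.0003 0 0.015; 0 0 0 -0.0012 0.0001 0 0.015; 0 0 0 0 0 0 0.015; 0 0 0 0 0 0 0.015; 0 0 0 0 0 0 0.015; 0 0 0 0 0 0 0.015"
}}

```text
clock: 31.08
ee_pos: [0.5382, 0.0552, 0.0751]
tcp_rot: [1.982, 2.434, 0.003]
ft_force: [6.7, -1.4, 4.6]
grip_width: 0.0213
```

```bash
python3 w.py
```

```text
31.075 knob 83.46476174133024 drag 6.819311646436274 wheel 80.20878027028684 r 0.05011914787197123 [ 6.7 -1.4  4.6]
```

Request:
{"name": "move_arm", "arguments": {
  "targets": "0 0 0 0.0020 -0.0003 0 0.015; 0 0 0 0.0020 -0.0003 0 0.015; 0 0 0 0.0015 -0.0003 0 0.015; 0 0 0 0 0 0 0.015; 0 0 0 0 0 0 0.015; 0 0 0 0 0 0 0.015"
}}

```text
clock: 31.82
ee_pos: [0.5416, 0.0546, 0.0748]
tcp_rot: [-1.983, -2.435, 0.001]
ft_force: [0.5, 1.5, 9.7]
grip_width: 0.0215
```

```bash
python3 w.py
```

```text
31.825 knob 79.53117813357113 drag 0.17942579438696837 wheel 79.4455086272865 r 0.050045900678062916 [0.5 1.5 9.7]
```

The drag is about 0.2 N with the wheel at about 79.4°, on the crest. Releasing and lifting clear.

Request:
{"name": "move_arm", "arguments": {
  "targets": "0 0 0 0 0 0 0.03; 0 0 0 0 0 0 0.05; 0 0 0 0 0 0 0.05; 0 0 0 0 0 0 0.05; 0 0 0 0 0 0.02 0.05; 0 0 0 0 0 0.04 0.05; 0 0 0 0 0 0.05 0.05; 0 0 0 0 0 0.05 0.05; 0 0 0 -0.03 -0.05 0 0.05; 0 0 0 -0.03 -0.05 0 0.05; 0 0 0 -0.03 -0.05 0 0.05; 0 0 0 -0.03 -0.05 0 0.05; 0 0 0 -0.03 -0.05 0 0.05; 0 0 0 -0.02 -0.05 0 0.05; 0 0 0 0 -0.05 0 0.05; 0 0 0 0 -0.05 0 0.05; 0 0 0 0 0 0 0.05; 0 0 0 0 0 0 0.05"
}}

```text
clock: 34.08
ee_pos: [0.3718, -0.345, 0.2342]
tcp_rot: [-1.984, -2.434, -0.001]
ft_force: [-0.1, 0.7, -0.2]
grip_width: 0.0502
```

```bash
python3 - <<'E'
from h import *
s=snapshot("side");s2=snapshot("top");o=env.get_obs();print(o["ee_pos"],o["ft_force"],o["clock"])
a=s["color"][150:350,240:440,::-1];b=s2["color"][130:330,220:420,::-1]
cv2.imwrite("pics/d.png",cv2.resize(np.hstack([a,b]),None,fx=2,fy=2,interpolation=2))
for q in(s,s2):
  for t in("knob_mid","tab_face","spacer_2","spanner_13","pencil_red"):
    for m in masks_of(q,t)[:1]:
        ys,xs=np.nonzero(m["mask"]);p=at_z(q,xs.mean(),ys.mean(),{"knob_mid":.069,"tab_face":.068}.get(t,0));print(t,round(m["p"],2),p.round(3))
for n in range(70,92,3):
  t=np.radians(n);print(n,[np.round((np.array(proj(q,[.5322+.05*np.cos(t),.0075+.05*np.sin(t),.089]))-o)*2+k,0) for q,o,k in((s,(240,150),[0,0]),(s2,(220,130),[400,0]))])
E
```

```text
[ 0.37214201 -0.34443857  0.23441567] [-0.13546972 -0.12547086 -0.19017908] 34.175
knob_mid 0.76 [0.54  0.055 0.069]
tab_face 0.82 [0.5   0.136 0.068]
spacer_2 0.58 [0.407 0.097 0.   ]
spanner_13 0.83 [ 0.542 -0.133  0.   ]
knob_mid 0.64 [0.542 0.058 0.069]
tab_face 0.84 [0.504 0.148 0.068]
spacer_2 0.57 [0.391 0.095 0.   ]
spanner_13 0.85 [ 0.544 -0.135  0.   ]
pencil_red 0.97 [ 0.407 -0.023  0.   ]
70 [array([229., 146.]), array([562., 133.])]
73 [array([226., 146.]), array([561., 135.])]
76 [array([223., 146.]), array([560., 138.])]
79 [array([220., 146.]), array([559., 141.])]
82 [array([217., 145.]), array([559., 144.])]
85 [array([214., 145.]), array([558., 147.])]
88 [array([211., 146.]), array([558., 151.])]
91 [array([208., 146.]), array([558., 154.])]
```

View pics/d.png

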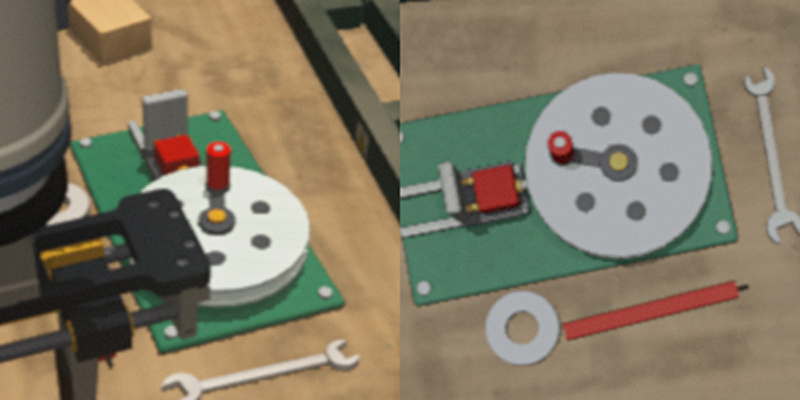

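The knob top is at (219,146) in the side crop and (560,142) in the top crop. Both match about 79–80°. The feeler is home, and the ring, pencil and spanner are unmoved.

```bash
python3 -c "
from rig import env
print(env.job_done())"
```

```text
the job is handed in; nothing more can be done
None
```

I handed the job in at 34 s. The feeler is home and the pulley is standing with the crest of the higher swelling at the feeler, as nearly as I could measure it.

- **Feeler:** I pushed it home with at most about 19 N. At the stop the force rose at the cushion's own rate, and the tab face then measured about 150 mm from the axis.
- **Swellings:** I turned the pulley slowly by the knob, at no more than 48°/s, and covered the whole circle. One swelling dragged with about 9–10 N at a knob angle near 79°, and another with about 5–6 N near -53°. I felt the harder one from both directions, and a joint fit put its crest at 78.9°.
- **Final position:** I stopped at about 79.4°, took the load off the crank to about 0.2 N, let go and drew the arm clear.
- **Last checks:** Both cameras show the knob at about 79–80° after I let go. The spanner and the ring read where they were in the top view, and the pencil looks undisturbed.
- **Disagreements:**
    - The peak drag I felt was slightly under the stated 10–14 N, though well above the other swelling.
    - The side-view ring position was 2 cm off in the last check because the arm partly hid the ring.
    - The pencil has no good before-and-after reading in one view, so I judged it from the pictures and from two different views.

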